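Walk the lamp power unit into its taped bay

ROBOT

A 7-joint arm with a two-finger parallel gripper is mounted at the origin on the work surface. World frame = base frame: x ahead of the robot, y to its left, z up, the work surface at z = 0. Lengths are in m, angles in degrees, forces in N, time in s.
With the tool pointing down it reaches from about 0.35 to 0.9 m from the base axis. Payload 7.2 kg.
Tool frame: the origin (TCP) lies midway between the tips of the shut fingers; the grasp point (between the pads) lies 19 mm behind it (arm.grip_depth is the distance from the TCP to the grasp point, in m); z points along the fingers, y is the direction in which the jaws open and shut (so a half turn about z gives the same grasp; the last joint's range is limited). The gripper opens to 85 mm and grips with 20 to 120 N. Pads are 22 mm wide; open, the fingers measure 114 mm over their backs; the gripper's body (76 mm by 85 mm) begins 54 mm behind the grasp point. The pads swing forward as they close: fully open they stand 13 mm farther back than shut.
Start: joints at [-3.908, 23.554, -0.728, 91.456, 0.321, 64.991, -4.71], TCP at [0.625, -0, 0.231] pointing down, gripper open.
Joint ranges: [-169.25, 169.25], [-16.82, 113.86], [-84.01, 82.57], [7.8, 145.47], [-59.2, 239.2], [7.22, 106.19], [-163.78, 163.78]. Speed limits (degrees/s): [136.94, 136.94, 172.46, 172.46, 180, 180, 180].

INTERFACE

Orientations are given as a 3x3 rotation matrix whose columns are the frame's x, y, z axes.
In Python, from rig import arm gives the robot as it stands.
- The arm moves only by the shell command python3 -m inch 'ROWS' [OPENING]. ROWS is JSON, a list of rows, each an object of numbers: "tx", "ty", "tz": the shift along the tool's x, y, z in mm; "yaw": the turn about the tool's z in rad. A call has exactly 8 rows; each row shifts and turns the pose as measured when the row begins, along the tool's axes as they then stand; what a row does not reach is not made up. A row lasts 1/8 s, in which the tool goes at most 62.5 mm and 10.7 degrees, less where a joint would pass 70% of its speed; a pose out of reach is approached as far as the arm can. A call with a gripper value outside its range is refused whole. OPENING is the finger opening in mm, from 0 to 85.4, set as the call begins (- or left out, the last holds). The fingers move at their own pace and stop on an object; the grip force is fixed at half the most. Time passes only in rows, so rows that do not move let the fingers close, or fill a call up. It gives the time, the measured TCP pose, the force and the opening at its end, in the units of the state.
- arm.read_state(): the state, without advancing time (a new reading comes with each control period).
- arm.grab_frame(name): name is "scene" or "side" or "wrist"; returns a dict with "image" (384x512x3 uint8, red, green, blue), "fx", "fy", "cx", "cy" (pixels), "pose" (4x4, takes a point from camera to world coordinates). Camera axes: x right, y down, z forward; pixel columns grow to the right and rows downward; lengths in m; the calibration is good to about 2 mm. A picture is of the moment at which its call begins. There is no depth.
- arm.close_job(): hands the job in, once; it reports no verdict.
The state is a dict: "time_s": time; "joint_positions": joint angles; "joint_vel": joint speeds; "tau": joint torques, N m; "eef_pos": TCP position; "eef_rot": TCP orientation; "ft_force": force on the tool from outside, world axes, zero at the start; "torque": the same for the moment, N m; "width": finger opening in m.
Only numpy, scipy, OpenCV 4.12 (cv2) and the standard library are available. Lean on these libraries where they do the work, as an engineer would, in place of code of your own. Each camera call takes 0.05 s, during which the arm holds its last target. There are 200 camera calls.

TASK

Walk the wide, low power unit away from you along the bench into the taped outline ahead of it, by pushing its near face near alternate ends: first swing its left end ahead until the unit is clearly slewed (about 15 degrees to the outline), then swing its right end ahead until it is slewed as much the other way, then bring it square so that it stands wholly inside the outline. Keep it flat on the bench all the while, and leave the taller power unit where it stands.

Things in the scene. Friction and masses are not known exactly. Their poses are not given: they have to be found in the camera images.
- unit: The wide, low grey metal box to move, black front, slotted top: 95 mm deep (x), 170 wide (y), 52 high, about 0.9 kg, loose on rubber feet at 32 mm in x and 51 mm in y from its centre; too big to grip. Origin: centre of underside; x away from the front panel, which faces the robot; y to its left end. Pushed near one end it turns about a point near the other. Starts 110-130 mm short of the bay.
- bay: Outline of grey tape, flat on the bench (no height), fixed; inside the tape 131 mm along x by 226 mm along y, tape 12 mm wide; the unit has about 18 mm to spare before and behind and 28 mm at each end. Origin: its centre, bench height; x points away from the robot along the walk, turned up to 14 degrees from the robot's x; y to the left.
- tall_unit: A bystander, to be left alone: a narrow, tall power unit of the same make, 95 mm deep (x), 90 mm wide (y), 120 mm high, loose on the bench to the left or right of the work. Origin: centre of its underside, z up.
- bay_strip: A strip of the same tape, 90 x 12 mm, stuck flat and aslant in the middle of the outline and fixed to it. Origin: the outline's centre; its x runs along the strip, turned 45 degrees to the left (anticlockwise from above) of the outline's x, so the unit's slew to either side can be told from it. The unit ends up covering it.
Mind the look-alikes: they are no part of the job. Leave any green or red look-alike of the unit alone.

How it is judged (in metres and radians):
On the way, in this order (a step that is already met when the one before it is completed fails the run):
1. the unit's left end is swung ahead: the unit is slewed clockwise (seen from above) by some 11 degrees or more to the outline (angle between the x axis of unit and the x axis of bay_strip, either way round above 0.985 rad), for 0.1 s.
2. then the right end is swung ahead: the unit is slewed anticlockwise by some 11 degrees or more (angle between the x axis of unit and the x axis of bay_strip, either way round below 0.585 rad), for 0.1 s.
At the end, for the whole second after the job is handed in: The wide, low unit rests flat on the bench inside the taped outline: its centre within 18 mm of the outline's centre along the walk and within 28 mm sideways, square to it within about 11 degrees, at rest (x of unit in the frame of bay between -0.018 and 0.018 m and y of unit in the frame of bay between -0.028 and 0.028 m and angle between the x axis of unit and the x axis of bay, either way round below 0.2 rad and angle between unit's own z axis and vertical below 0.1 rad and height (world z) of unit below 0.008 m and linear speed of unit below 0.01 m/s); the robot touches nothing.
It fails at once if the unit is lifted off the bench or tipped (height (world z) of unit above 0.015 m or angle between unit's own z axis and vertical above 0.2 rad).
It fails at once if the taller power unit is moved more than 20 mm (distance of tall_unit from where it was at the start of the episode above 0.02 m).
It also fails if it takes over 54 s, if anything falls off the work surface, if the arm or the gripper's body presses on something with over 40 N, if the wrist force passes 120 N, or if a joint passes its speed limit or range.

## Working session

There is one attempt and no reset: what is moved stays moved. The work goes in short steps, Python scripts to look and compute and a shell command to move; the robot and the scene stay as the last step left them, time stands still between calls to the robot, and variables do not carry over. Pictures are saved under pics/ and viewed, about 8 in all and at most 12, crops included, and the job is handed in when it is done.

```bash
ls; mkdir -p pics; python3 - <<'E'
from rig import arm
import cv2, numpy as np
ims=[]
for n in ("scene","side"):
    f=arm.grab_frame(n); cv2.imwrite(f"pics/{n}0.png",f["image"][:,:,::-1]); print(n,f["fx"],f["fy"],f["cx"],f["cy"],np.round(f["pose"],4).tolist())
s=arm.read_state();print(s["time_s"],s["eef_pos"],np.round(s["eef_rot"],3).tolist(),s["ft_force"])
E
```

```text
pics
scene 373.0270848602419 373.0270848602419 249.39210707727545 189.78055378535316 [[0.6221, 0.5551, -0.5522, 1.0264], [0.7829, -0.435, 0.4448, -0.4346], [0.0067, -0.709, -0.7052, 0.746], [0.0, 0.0, 0.0, 1.0]]
side 472.4659682881782 472.4659682881782 253.53094866144173 198.76108387259248 [[0.9914, -0.0871, 0.0975, 0.3305], [-0.1307, -0.6859, 0.7159, -1.1046], [0.0045, -0.7225, -0.6914, 1.0896], [0.0, 0.0, 0.0, 1.0]]
0.1 [ 6.24553027e-01 -3.96193651e-05  2.30532602e-01] [[-0.0, 1.0, -0.001], [1.0, 0.0, -0.0], [-0.0, -0.001, -1.0]] [-0.47316003 -0.12476185 -0.54123055]
```

View pics/scene0.png

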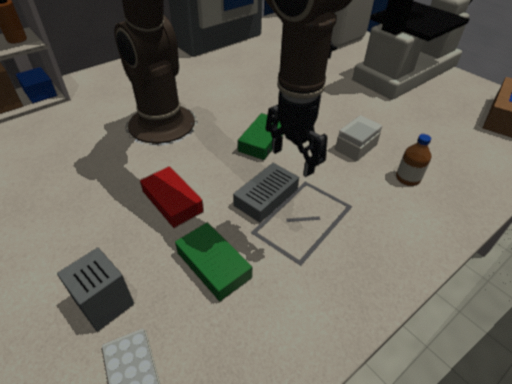

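View pics/side0.png

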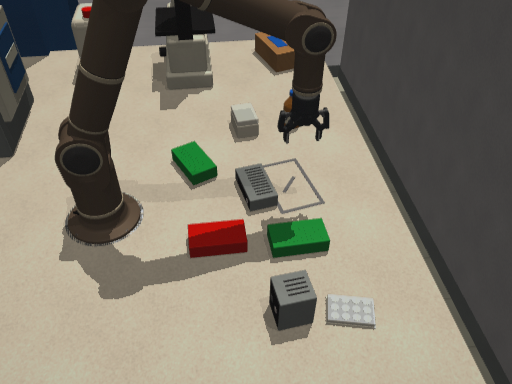

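Candidates (scene image): the grey slotted low box at (266,192) is the unit. Look-alikes are green (262,136), green (213,260) and red (172,195). The tall unit is at (95,288) and a pale box at (358,137). I'll check the choice in a crop.

```bash
python3 - <<'E'
import cv2, numpy as np
a=cv2.imread("pics/scene0.png")[150:270,220:360]; b=cv2.imread("pics/side0.png")[145:225,225:330]
o=[]
for i in (a,b):
    h=cv2.cvtColor(i,cv2.COLOR_BGR2HSV); 
    m=np.where(h[...,1]<50,h[...,2],0).astype(np.uint8)
    k=[cv2.resize(x,(400,300),interpolation=cv2.INTER_NEAREST) for x in (i,cv2.cvtColor(m,cv2.COLOR_GRAY2BGR))]
    o.append(np.hstack(k))
cv2.imwrite("pics/crop0.png",np.vstack(o))
E
```

```text
(no output)
```

View pics/crop0.png

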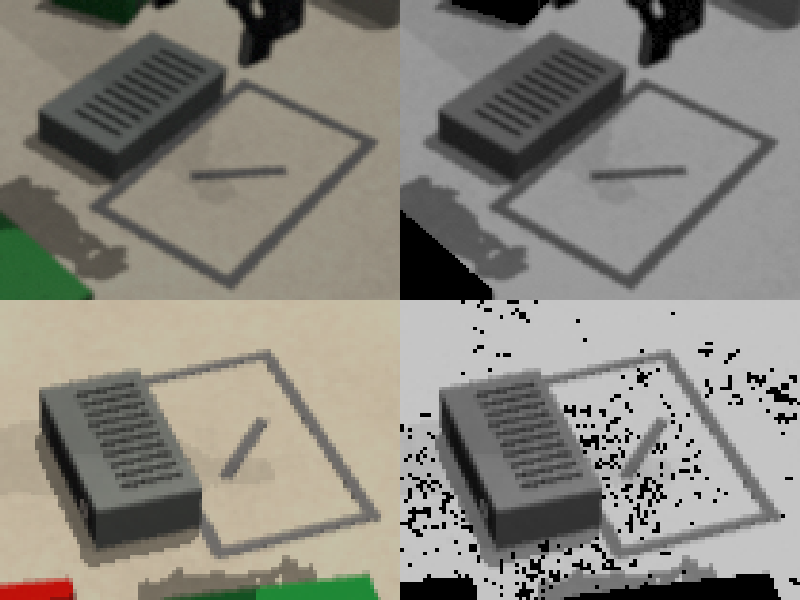

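The crop confirms the grey slotted box, black face towards the robot, with the outline and its slanting strip just beyond. Next I'll write a measuring helper: contours cast onto planes.

```bash
cat > h.py <<'E'
from rig import arm
import cv2, numpy as np
def cast(f,px,z):
    px=np.asarray(px,float); P=f["pose"]
    d=np.c_[(px[:,0]-f["cx"])/f["fx"],(px[:,1]-f["cy"])/f["fy"],np.ones(len(px))]@P[:3,:3].T
    return (P[:3,3]+d*((z-P[2,3])/d[:,2])[:,None])[:,:2]
def rect(pts):  # centre, size(x,y), yaw of x axis within +-45
    (c,s,a)=cv2.minAreaRect(np.float32(pts*1000)); 
    while a>45: a-=90; s=s[::-1]
    return np.r_[c,s,a]
def top(name,guess,tag=None):
    f=arm.grab_frame(name); im=f["image"]; r,g,b=[im[...,i].astype(int) for i in range(3)]
    v=im.max(2); T=f["pose"]; c=T[:3,:3].T@(np.r_[guess,.052]-T[:3,3]); u=np.array([f["fx"]*c[0]/c[2]+f["cx"],f["fy"]*c[1]/c[2]+f["cy"]])
    grey=((abs(r-b)<22)&(abs(g-r)<22)&(abs(g-b)<22)).astype(np.uint8)
    R=np.zeros_like(grey); cv2.circle(R,tuple(int(x) for x in u),55,1,-1); 
    thr=LO[name]; m=(grey&R&(v>thr)&(v<150)).astype(np.uint8)
    m=cv2.morphologyEx(m,cv2.MORPH_CLOSE,np.ones((3,3),np.uint8)); m=cv2.morphologyEx(m,cv2.MORPH_OPEN,np.ones((4,4),np.uint8))
    n,l,st,ce=cv2.connectedComponentsWithStats(m); k=1+np.argmin(np.linalg.norm(ce[1:]-u,axis=1)-.02*st[1:,4])
    cs,_=cv2.findContours((l==k).astype(np.uint8),cv2.RETR_EXTERNAL,cv2.CHAIN_APPROX_NONE)
    ct=max(cs,key=cv2.contourArea)[:,0]
    if tag: 
        o=im[:,:,::-1].copy(); cv2.drawContours(o,[ct[:,None]],-1,(0,0,255),1); o=o[max(0,int(u[1])-75):int(u[1])+75,max(0,int(u[0])-100):int(u[0])+100]
        cv2.imwrite(f"pics/{tag}_{name}.png",cv2.resize(o,None,fx=2,fy=2,interpolation=cv2.INTER_NEAREST))
    return rect(cast(f,ct,.052))
LO=dict(scene=62,side=75)
E
python3 - <<'E'
from h import *
np.set_printoptions(precision=1,suppress=True)
f=arm.grab_frame("scene"); g=arm.grab_frame("side")
ub=[cast(f,[(304,182),(352,207.2),(300.9,265.2),(252.2,232.8)],0)*1000]; print(ub[0],rect(ub[0]/1000))
print(cast(g,[(295.3,158.3),(324.5,202.9),(282.2,213.3)],0)*1000)
t=cast(f,[(273.2,163.2),(297.7,177.2),(261,210.8),(233.3,194.8)],.052); print(t*1000,rect(t))
t=cast(g,[(235.5,168.5),(260.4,164.2),(277.8,195.7),(250.5,201.5)],.052); print(t*1000,rect(t))
print(f["image"][170:210:5,255:290:7].max(2),g["image"][165:210:6,230:280:7].max(2))
G=t.mean(0)
for n in("scene","side"): print(n,top(n,G,"t0"))
a,b=cv2.imread("pics/t0_scene.png"),cv2.imread("pics/t0_side.png"); cv2.imwrite("pics/t0.png",np.hstack([a,b]))
E
```

```text
[[514.9 180.5]
 [666.6 213.5]
 [714.7 -25.4]
 [568.  -54.9]] [614.6  78.7 155.3 243.7  11.4]
[[664.1 217.1]
 [714.5 -25.6]
 [567.2 -55.4]]
[[440.8 123.1]
 [526.2 137.4]
 [559.1 -20.4]
 [471.6 -41.4]] [500.4  49.1  89.9 167.3  10.6]
[[435.4 125.2]
 [522.7 137.3]
 [555.7 -25.9]
 [465.7 -41.4]] [495.5  49.7  91.3 170.2  10.3]
[[135 113  83  56  86]
 [118  82  64  66  66]
 [ 83  75  65  72  80]
 [ 85  61  69  78  82]
 [ 53  67  77  80  75]
 [ 63  75  80  84  39]
 [ 55  75  85  38  40]
 [ 92  90  42  36  70]] [[197 197 197 143 115 122 143 197]
 [197 110 105  75 100 147 197 196]
 [185  28 110  67 104  84 194 196]
 [182  72 110  69 104  67 177 193]
 [178 102  57 121 114  74 124 178]
 [179 181  18 124 111 123 124 191]
 [194 194 101  73  50  51  52 197]
 [196 196 118  51  51  51 112 110]]
scene [481.9   7.  353.6 257.9   9.6]
side [494.   46.1 106.  168.3  10.1]
```

View pics/t0.png

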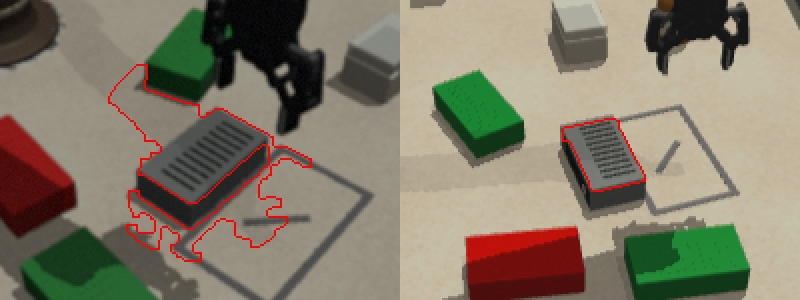

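```bash
sed -i 's/np.ones((4,4)/np.ones((5,5)/' h.py; cat >> h.py <<'E'
B=np.array([616,80.]);BY=11.6
c,s=np.cos(np.radians(BY)),np.sin(np.radians(BY)); RB=np.array([[c,s],[-s,c]])
def bay(p): return RB@(np.asarray(p)-B)
def rep(guess,tag=None,name="side"):
    t=top(name,np.asarray(guess)/1000,tag); st=arm.read_state(); R=st["eef_rot"]
    print("unit world",t[:2].round(),"bay",bay(t[:2]).round(1),"slew",round(t[4]-BY,1),"size",t[2:4].round(),"| tcp bay",bay(st["eef_pos"][:2]*1000).round(1),"z",round(st["eef_pos"][2]*1000,1),"yaw",round(np.degrees(np.arctan2(-R[0,0],R[1,0]))-BY,1),"t",round(st["time_s"],2),"F",(RB@st["ft_force"][:2]).round(1))
E
python3 - <<'E'
from h import *
rep((498,49))
g=arm.grab_frame("side")
print("tops greenA",(bay0:=[bay(p*1000).round() for p in cast(g,[(172,156),(196,143),(216,167),(193,182)],.045)]))
print("red base",[bay(p*1000).round() for p in cast(g,[(188,226),(245,221),(247,250)],.045)])
E
python3 -m inch '[{"yaw":-0.1},{"yaw":-0.1},{"ty":-60},{"ty":-60},{"ty":-60},{"ty":-50},{"tz":40},{"tx":20}]' 0
```

```text
unit world [491.  51.] bay [-127.8   -2.9] slew -1.4 size [106. 169.] | tcp bay [ -7.4 -80.2] z 231.1 yaw -11.6 t 0.35 F [ 0.  -0.3]
tops greenA [array([-357.,  226.]), array([-258.,  272.]), array([-226.,  118.]), array([-320.,   68.])]
red base [array([-382., -121.]), array([-213., -157.]), array([-244., -268.])]validation failed for argument at $[0]...
```

```bash
sed -i 's/side=75/side=90/' h.py
python3 -m inch '[{"tx":0,"ty":0,"tz":0,"yaw":-0.1},{"tx":0,"ty":0,"tz":0,"yaw":-0.1},{"tx":40,"ty":-50,"tz":0,"yaw":0},{"tx":40,"ty":-45,"tz":0,"yaw":0},{"tx":40,"ty":-45,"tz":0,"yaw":0},{"tx":20,"ty":-50,"tz":0,"yaw":0},{"tx":0,"ty":-15,"tz":50,"yaw":0},{"tx":0,"ty":0,"tz":50,"yaw":0}]' 0
python3 -c "
from h import *
rep((498,49))"
```

```text
time_s: 1.4
eef_pos: [0.394, 0.0983, 0.132]
eef_rot: [[-0.206, 0.978, 0.011], [0.979, 0.206, 0.003], [0.0, 0.012, -1.0]]
ft_force: [0.9, -0.8, -0.5]
width: 0.0001
unit world [494.  53.] bay [-125.4   -2.2] slew -1.4 size [108. 168.] | tcp bay [-216.8   62.3] z 126.8 yaw 0.3 t 1.45 F [-3.6 -0.1]
```

```bash

python3 -m inch '[{"tx":0,"ty":0,"tz":40,"yaw":0},{"tx":0,"ty":0,"tz":40,"yaw":0},{"tx":0,"ty":0,"tz":30,"yaw":0},{"tx":0,"ty":0,"tz":0,"yaw":0},{"tx":0,"ty":10,"tz":0,"yaw":0},{"tx":0,"ty":10,"tz":0,"yaw":0},{"tx":0,"ty":8,"tz":0,"yaw":0},{"tx":0,"ty":0,"tz":0,"yaw":0}]' 0
python3 -c "
from h import *
rep((498,49),'t1')"
```

```text
time_s: 2.45
eef_pos: [0.4265, 0.1048, 0.0204]
eef_rot: [[-0.205, 0.979, 0.011], [0.979, 0.205, 0.002], [-0.0, 0.011, -1.0]]
ft_force: [0.0, -0.4, 0.4]
width: -0.0002
unit world [498.  53.] bay [-121.5   -3.1] slew -4.2 size [ 93. 168.] | tcp bay [-180.8   62.4] z 20.4 yaw 0.2 t 2.5 F [ 0.4 -0.5]
```

View pics/t1_side.png

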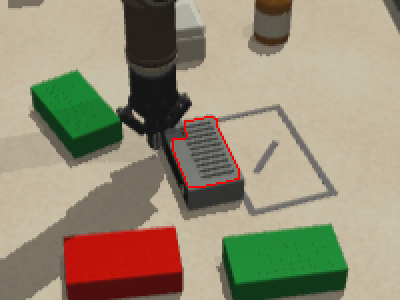

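The picture shows the shut fingers at the left end of the near face (185,125). The contour on the top is slightly cut by the hand. Pushing on.

```bash

python3 -m inch '[{"tx":0,"ty":5,"tz":0,"yaw":0},{"tx":0,"ty":5,"tz":0,"yaw":0},{"tx":0,"ty":5,"tz":0,"yaw":0},{"tx":0,"ty":5,"tz":0,"yaw":0},{"tx":0,"ty":0,"tz":0,"yaw":0},{"tx":0,"ty":0,"tz":0,"yaw":0},{"tx":0,"ty":0,"tz":0,"yaw":0},{"tx":0,"ty":0,"tz":0,"yaw":0}]' 0
python3 -c "
from h import *
rep((498,49),'t2')"
```

```text
time_s: 3.5
eef_pos: [0.4429, 0.1089, 0.02]
eef_rot: [[-0.206, 0.978, 0.004], [0.978, 0.206, 0.0], [-0.0, 0.004, -1.0]]
ft_force: [-2.0, 1.0, 0.3]
width: 0.0001
unit world [508.  50.] bay [-112.    -7.2] slew -9.4 size [ 93. 167.] | tcp bay [-163.8   63.2] z 20.0 yaw 0.3 t 3.55 F [-2.3  1. ]
```

```bash

python3 -m inch '[{"tx":0,"ty":5,"tz":0,"yaw":0},{"tx":0,"ty":5,"tz":0,"yaw":0},{"tx":0,"ty":5,"tz":0,"yaw":0},{"tx":0,"ty":4,"tz":0,"yaw":0},{"tx":0,"ty":0,"tz":0,"yaw":0},{"tx":0,"ty":0,"tz":0,"yaw":0},{"tx":0,"ty":0,"tz":0,"yaw":0},{"tx":0,"ty":-30,"tz":0,"yaw":0}]' 0
python3 -m inch '[{"tx":0,"ty":0,"tz":-60,"yaw":0},{"tx":0,"ty":0,"tz":-60,"yaw":0},{"tx":-50,"ty":0,"tz":-20,"yaw":0},{"tx":-50,"ty":-10,"tz":0,"yaw":0},{"tx":-40,"ty":-10,"tz":0,"yaw":0},{"tx":0,"ty":-10,"tz":0,"yaw":0},{"tx":0,"ty":0,"tz":0,"yaw":0},{"tx":0,"ty":0,"tz":0,"yaw":0}]' 0
python3 -c "
from h import *
rep((508,49),'t3')"
```

```text
time_s: 4.55
eef_pos: [0.4323, 0.1074, 0.0201]
eef_rot: [[-0.207, 0.978, 0.002], [0.978, 0.207, 0.001], [0.0, 0.002, -1.0]]
ft_force: [0.9, -0.8, -0.0]
width: -0.0
time_s: 5.55
eef_pos: [0.436, -0.0406, 0.1669]
eef_rot: [[-0.208, 0.978, 0.015], [0.978, 0.208, -0.001], [-0.004, 0.015, -1.0]]
ft_force: [-0.1, 0.2, 0.1]
width: -0.0001
unit world [513.  52.] bay [-106.9   -6.7] slew -16.4 size [104. 172.] | tcp bay [-200.6  -81.8] z 166.8 yaw 0.4 t 5.6 F [-0.7 -0. ]
```

View pics/t3_side.png

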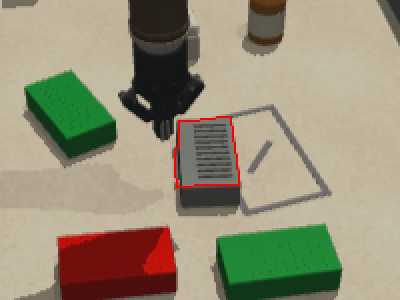

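The unit is clearly slewed clockwise, with its left end ahead (top contour at (207,150)). Now the right end.

```bash

python3 -m inch '[{"tx":20,"ty":-8,"tz":50,"yaw":0},{"tx":0,"ty":0,"tz":50,"yaw":0},{"tx":0,"ty":0,"tz":45,"yaw":0},{"tx":0,"ty":0,"tz":0,"yaw":0},{"tx":0,"ty":10,"tz":0,"yaw":0},{"tx":0,"ty":7,"tz":0,"yaw":0},{"tx":0,"ty":6,"tz":0,"yaw":0},{"tx":0,"ty":6,"tz":0,"yaw":0}]' 0
python3 -m inch '[{"tx":0,"ty":6,"tz":0,"yaw":0},{"tx":0,"ty":6,"tz":0,"yaw":0},{"tx":0,"ty":6,"tz":0,"yaw":0},{"tx":0,"ty":6,"tz":0,"yaw":0},{"tx":0,"ty":6,"tz":0,"yaw":0},{"tx":0,"ty":6,"tz":0,"yaw":0},{"tx":0,"ty":0,"tz":0,"yaw":0},{"tx":0,"ty":0,"tz":0,"yaw":0}]' 0
python3 -c "
from h import *
rep((520,50),'t4')"
```

```text
time_s: 6.6
eef_pos: [0.4614, -0.0108, 0.0243]
eef_rot: [[-0.215, 0.976, 0.024], [0.977, 0.216, 0.001], [-0.004, 0.024, -1.0]]
ft_force: [-2.6, -1.5, -1.0]
width: -0.0
time_s: 7.6
eef_pos: [0.4992, -0.0032, 0.0254]
eef_rot: [[-0.215, 0.976, 0.024], [0.977, 0.215, 0.0], [-0.005, 0.024, -1.0]]
ft_force: [-3.2, -2.4, -0.4]
width: -0.0001
unit world [576.  28.] bay [-49.9 -42.4] slew -22.3 size [59. 90.] | tcp bay [-131.1  -58.1] z 25.4 yaw 0.8 t 7.65 F [-1.8 -0.3]
```

```bash

python3 -m inch '[{"tx":0,"ty":6,"tz":0,"yaw":0},{"tx":0,"ty":6,"tz":0,"yaw":0},{"tx":0,"ty":0,"tz":0,"yaw":0},{"tx":0,"ty":0,"tz":0,"yaw":0},{"tx":0,"ty":-40,"tz":0,"yaw":0},{"tx":0,"ty":-20,"tz":-60,"yaw":0},{"tx":0,"ty":0,"tz":-60,"yaw":0},{"tx":0,"ty":-20,"tz":-20,"yaw":0}]' 0
python3 -c "
from h import *
rep((535,55),'t4')"
```

```text
time_s: 8.65
eef_pos: [0.43, -0.0163, 0.1665]
eef_rot: [[-0.217, 0.976, 0.027], [0.976, 0.217, 0.002], [-0.004, 0.027, -1.0]]
ft_force: [1.3, 0.1, -0.1]
width: -0.0002
unit world [557.  72.] bay [-59.1   4.2] slew 5.6 size [103. 168.] | tcp bay [-204.6  -57.2] z 167.1 yaw 0.9 t 8.7 F [-2.1 -0.1]
```

View pics/t4_side.png

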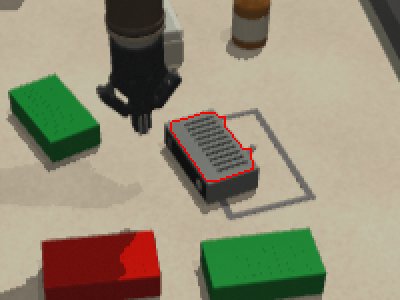

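The contour is stretched by tape at the far edge, so I'll fit the clean near top edge (grey against the black front).

```bash
sed -i 's/    return rect(cast(f,ct,.052))/    global LAST; LAST=cast(f,ct,.052)\n    return rect(LAST)/' h.py; cat >> h.py <<'E'
def near(lo=.15,hi=.85):
    p=np.array([bay(q*1000) for q in LAST]); y=p[:,1]; y0,y1=y.min(),y.max()
    e=[]
    for a in np.arange(y0+lo*(y1-y0),y0+hi*(y1-y0),5):
        k=p[(y>=a)&(y<a+5)]
        if len(k): e.append(k[k[:,0].argmin()])
    vx,vy,x,yy=cv2.fitLine(np.float32(e),cv2.DIST_HUBER,0,.01,.01).ravel()
    th=-np.arctan2(vx/vy,1.); n=np.array([np.cos(th),np.sin(th)]); t=np.array([-n[1],n[0]])
    v=p@t; mid=(v.max()+v.min())/2; u=np.array([x,yy])@n
    print("near edge: slew",round(np.degrees(th),1),"centre bay",(n*(u+47.5)+t*mid).round(1),"len",round(v.max()-v.min()))
E
python3 -c "
from h import *
rep((557,70));near()
f=arm.grab_frame('side')"
```

```text
unit world [557.  72.] bay [-59.1   4.2] slew 5.6 size [103. 168.] | tcp bay [-203.9  -57.2] z 165.4 yaw 0.9 t 8.75 F [0.7 0. ]
near edge: slew 5.5 centre bay [-61.5   4. ] len 168
```

```bash

python3 -m inch '[{"tx":-17,"ty":25,"tz":50,"yaw":0},{"tx":0,"ty":25,"tz":50,"yaw":0},{"tx":0,"ty":0,"tz":45,"yaw":0},{"tx":0,"ty":0,"tz":0,"yaw":0},{"tx":0,"ty":8,"tz":0,"yaw":0},{"tx":0,"ty":8,"tz":0,"yaw":0},{"tx":0,"ty":8,"tz":0,"yaw":0},{"tx":0,"ty":0,"tz":0,"yaw":0}]' 0
python3 -m inch '[{"tx":0,"ty":5,"tz":0,"yaw":0},{"tx":0,"ty":5,"tz":0,"yaw":0},{"tx":0,"ty":5,"tz":0,"yaw":0},{"tx":0,"ty":5,"tz":0,"yaw":0},{"tx":0,"ty":0,"tz":0,"yaw":0},{"tx":0,"ty":0,"tz":0,"yaw":0},{"tx":0,"ty":0,"tz":0,"yaw":0},{"tx":0,"ty":0,"tz":0,"yaw":0}]' 0
python3 -c "
from h import *
rep((568,70),'t5');near(.5,.9)"
```

```text
time_s: 9.8
eef_pos: [0.5175, -0.0147, 0.0191]
eef_rot: [[-0.218, 0.975, 0.035], [0.976, 0.218, 0.004], [-0.004, 0.035, -0.999]]
ft_force: [-0.4, 1.1, 0.3]
width: -0.0002
time_s: 10.8
eef_pos: [0.537, -0.0111, 0.02]
eef_rot: [[-0.217, 0.976, 0.033], [0.976, 0.217, 0.003], [-0.005, 0.033, -0.999]]
ft_force: [-1.8, -0.2, -1.0]
width: 0.0001
unit world [615.  33.] bay [-10.5 -45.9] slew -22.1 size [30. 51.] | tcp bay [-95.7 -73.3] z 20.0 yaw 0.9 t 10.85 F [-1.8 -0.6]
near edge: slew -49.9 centre bay [  9.7 -73.4] len 54
```

View pics/t5_side.png

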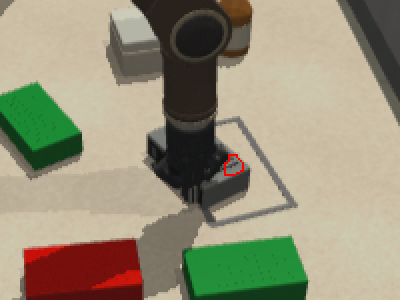

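The hand hides the unit here, so I'll retract to measure.

```bash

python3 -m inch '[{"tx":0,"ty":-40,"tz":0,"yaw":0},{"tx":0,"ty":-40,"tz":-60,"yaw":0},{"tx":0,"ty":-30,"tz":-60,"yaw":0},{"tx":0,"ty":0,"tz":-20,"yaw":0},{"tx":0,"ty":0,"tz":0,"yaw":0},{"tx":0,"ty":0,"tz":0,"yaw":0},{"tx":0,"ty":0,"tz":0,"yaw":0},{"tx":0,"ty":0,"tz":0,"yaw":0}]' 0
python3 -c "
from h import *
rep((568,70),'t6');near()"
```

```text
time_s: 11.85
eef_pos: [0.431, -0.0325, 0.1474]
eef_rot: [[-0.22, 0.975, 0.037], [0.976, 0.22, 0.005], [-0.004, 0.037, -0.999]]
ft_force: [-0.6, -0.2, -0.2]
width: 0.0
unit world [567.  80.] bay [-47.7   9.8] slew 13.9 size [102. 168.] | tcp bay [-203.9  -73. ] z 147.4 yaw 1.1 t 11.9 F [-0.4 -0.2]
near edge: slew 13.9 centre bay [-51.   9.] len 168
```

```bash

python3 -m inch '[{"tx":0,"ty":40,"tz":40,"yaw":0},{"tx":0,"ty":40,"tz":40,"yaw":0},{"tx":0,"ty":0,"tz":45,"yaw":0},{"tx":0,"ty":0,"tz":0,"yaw":0},{"tx":0,"ty":10,"tz":0,"yaw":0},{"tx":0,"ty":10,"tz":0,"yaw":0},{"tx":0,"ty":5,"tz":0,"yaw":0},{"tx":0,"ty":0,"tz":0,"yaw":0}]' 0
python3 -c "
from h import *
print(bay(arm.read_state()['eef_pos'][:2]*1000))"
```

```text
time_s: 12.9
eef_pos: [0.5444, -0.0085, 0.0269]
eef_rot: [[-0.219, 0.975, 0.042], [0.976, 0.219, 0.004], [-0.005, 0.042, -0.999]]
ft_force: [-0.3, 0.1, -0.9]
width: 0.0001
[-87.96521862 -72.30892261]
```

Already at −88, which is far enough. Retract, go to the left end and look.

```bash

python3 -m inch '[{"tx":0,"ty":-40,"tz":0,"yaw":0},{"tx":0,"ty":-40,"tz":-60,"yaw":0},{"tx":20,"ty":-20,"tz":-60,"yaw":0},{"tx":50,"ty":0,"tz":0,"yaw":0},{"tx":40,"ty":0,"tz":0,"yaw":0},{"tx":40,"ty":0,"tz":0,"yaw":0},{"tx":0,"ty":0,"tz":0,"yaw":0},{"tx":0,"ty":0,"tz":0,"yaw":0}]' 0
python3 -c "
from h import *
rep((575,82),'t7');near()"
```

```text
time_s: 13.9
eef_pos: [0.4162, 0.1195, 0.1407]
eef_rot: [[-0.216, 0.975, 0.06], [0.976, 0.216, 0.009], [-0.005, 0.06, -0.998]]
ft_force: [0.4, -0.0, 0.1]
width: 0.0003
unit world [569.  81.] bay [-46.   10.1] slew 16.5 size [102. 168.] | tcp bay [-187.7   78.9] z 140.7 yaw 0.9 t 13.95 F [-0.1  0.3]
near edge: slew 17.5 centre bay [-47.1  10. ] len 168
```

View pics/t7_side.png

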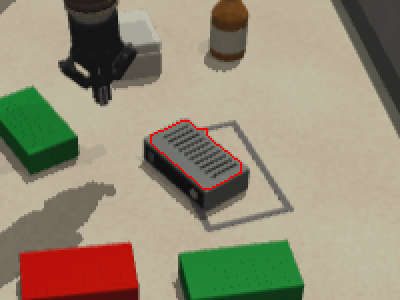

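The unit is slewed about 17° anticlockwise, with its left end back at (147,140). Now a left-end push towards square.

```bash

python3 -m inch '[{"tx":-21,"ty":15,"tz":40,"yaw":0},{"tx":0,"ty":15,"tz":40,"yaw":0},{"tx":0,"ty":0,"tz":38,"yaw":0},{"tx":0,"ty":0,"tz":0,"yaw":0},{"tx":0,"ty":8,"tz":0,"yaw":0},{"tx":0,"ty":6,"tz":0,"yaw":0},{"tx":0,"ty":6,"tz":0,"yaw":0},{"tx":0,"ty":6,"tz":0,"yaw":0}]' 0
python3 -m inch '[{"tx":0,"ty":6,"tz":0,"yaw":0},{"tx":0,"ty":6,"tz":0,"yaw":0},{"tx":0,"ty":6,"tz":0,"yaw":0},{"tx":0,"ty":6,"tz":0,"yaw":0},{"tx":0,"ty":0,"tz":0,"yaw":0},{"tx":0,"ty":0,"tz":0,"yaw":0},{"tx":0,"ty":0,"tz":0,"yaw":0},{"tx":0,"ty":0,"tz":0,"yaw":0}]' 0
python3 -c "
from h import *
rep((585,75),'t8');near(.1,.5)"
```

```text
time_s: 14.95
eef_pos: [0.4891, 0.1066, 0.0291]
eef_rot: [[-0.207, 0.976, 0.067], [0.978, 0.207, 0.008], [-0.006, 0.068, -0.998]]
ft_force: [-2.4, -0.4, -1.9]
width: 0.0
time_s: 15.95
eef_pos: [0.514, 0.1124, 0.0309]
eef_rot: [[-0.208, 0.976, 0.067], [0.978, 0.208, 0.008], [-0.006, 0.067, -0.998]]
ft_force: [-1.7, -0.3, -1.1]
width: -0.0001
unit world [592.  79.] bay [-23.9   4.3] slew 4.4 size [101. 172.] | tcp bay [-93.4  52.3] z 31.0 yaw 0.4 t 16.0 F [-1.9  0.4]
near edge: slew 6.2 centre bay [-25.5   3.6] len 173
```

```bash

python3 -m inch '[{"tx":0,"ty":6,"tz":0,"yaw":0},{"tx":0,"ty":6,"tz":0,"yaw":0},{"tx":0,"ty":0,"tz":0,"yaw":0},{"tx":0,"ty":0,"tz":0,"yaw":0},{"tx":0,"ty":-40,"tz":0,"yaw":0},{"tx":0,"ty":-40,"tz":-60,"yaw":0},{"tx":0,"ty":-20,"tz":-60,"yaw":0},{"tx":0,"ty":0,"tz":0,"yaw":0}]' 0
python3 -c "
from h import *
rep((595,75),'t9');near()"
```

```text
time_s: 17.0
eef_pos: [0.4261, 0.0939, 0.141]
eef_rot: [[-0.207, 0.976, 0.073], [0.978, 0.206, 0.01], [-0.006, 0.074, -0.997]]
ft_force: [1.3, -0.1, -0.7]
width: -0.0001
unit world [606.  80.] bay [-9.8  1.7] slew 0.5 size [113. 169.] | tcp bay [-183.6   51.7] z 139.3 yaw 0.3 t 17.05 F [ 0.2 -0.4]
near edge: slew 0.9 centre bay [-16.9   1.4] len 170
```

View pics/t9_side.png

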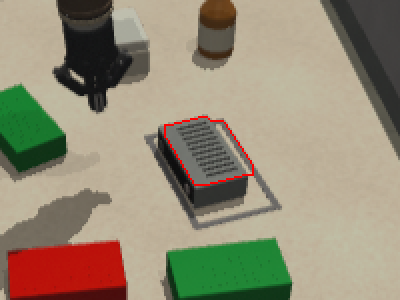

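Square, centre about 17 mm short. The near tape shows in front (150,140) and the far tape beyond. I'll finish with a gentle push near the middle, about 15 mm.

```bash

python3 -m inch '[{"tx":-25,"ty":20,"tz":0,"yaw":0},{"tx":-25,"ty":20,"tz":40,"yaw":0},{"tx":0,"ty":15,"tz":40,"yaw":0},{"tx":0,"ty":0,"tz":36,"yaw":0},{"tx":0,"ty":0,"tz":0,"yaw":0},{"tx":0,"ty":10,"tz":0,"yaw":0},{"tx":0,"ty":6,"tz":0,"yaw":0},{"tx":0,"ty":0,"tz":0,"yaw":0}]' 0
python3 -c "
from h import *
print(bay(arm.read_state()['eef_pos'][:2]*1000))"
```

```text
time_s: 18.05
eef_pos: [0.5229, 0.0595, 0.0258]
eef_rot: [[-0.206, 0.975, 0.079], [0.979, 0.206, 0.009], [-0.007, 0.079, -0.997]]
ft_force: [0.1, -0.0, 0.4]
width: 0.0
[-95.36637669  -1.39675591]
```

```bash

python3 -m inch '[{"tx":2,"ty":6,"tz":0,"yaw":0},{"tx":0,"ty":6,"tz":0,"yaw":0},{"tx":0,"ty":6,"tz":0,"yaw":0},{"tx":0,"ty":5,"tz":0,"yaw":0},{"tx":0,"ty":5,"tz":0,"yaw":0},{"tx":0,"ty":0,"tz":0,"yaw":0},{"tx":0,"ty":0,"tz":0,"yaw":0},{"tx":0,"ty":0,"tz":0,"yaw":0}]' 0
python3 -c "
from h import *
print(bay(arm.read_state()['eef_pos'][:2]*1000))"
python3 -m inch '[{"tx":0,"ty":-40,"tz":0,"yaw":0},{"tx":0,"ty":-40,"tz":-40,"yaw":0},{"tx":0,"ty":-20,"tz":-60,"yaw":0},{"tx":30,"ty":0,"tz":-50,"yaw":0},{"tx":50,"ty":0,"tz":0,"yaw":0},{"tx":0,"ty":0,"tz":0,"yaw":0},{"tx":0,"ty":0,"tz":0,"yaw":0},{"tx":0,"ty":0,"tz":0,"yaw":0}]' 0
python3 -c "
from h import *
rep((610,78),'ta');near()
g=arm.grab_frame('scene');cv2.imwrite('pics/ta_scene.png',cv2.resize(g['image'][150:275,215:375,::-1],None,fx=3,fy=3)); 
a,b=cv2.imread('pics/ta_side.png'),cv2.imread('pics/ta_scene.png'); b=cv2.resize(b,(384,300)); cv2.imwrite('pics/ta.png',np.hstack([a,b]))"
```

```text
time_s: 19.05
eef_pos: [0.5478, 0.0667, 0.0284]
eef_rot: [[-0.206, 0.976, 0.072], [0.979, 0.206, 0.007], [-0.008, 0.072, -0.997]]
ft_force: [-2.5, -0.7, 0.6]
width: -0.0002
[-69.48970252   0.72297282]
time_s: 20.05
eef_pos: [0.4232, 0.1246, 0.1756]
eef_rot: [[-0.203, 0.976, 0.083], [0.979, 0.203, 0.011], [-0.006, 0.083, -0.996]]
ft_force: [-0.1, -0.6, -0.5]
width: 0.0001
unit world [610.  80.] bay [-6.3  1.2] slew 0.5 size [106. 168.] | tcp bay [-179.9   82.2] z 175.5 yaw 0.1 t 20.1 F [-0.1 -0.1]
near edge: slew 0.9 centre bay [-6.9  1.1] len 169
```

View pics/ta.png

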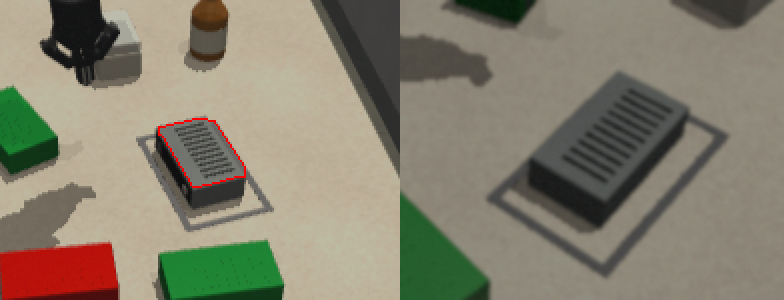

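```bash
python3 -c "
from h import *
f=arm.grab_frame('scene')
print([bay(q*1000).round(1) for q in cast(f,[(299.6,245),(269.2,229.2)],.002)])
print([bay(q*1000).round(1) for q in cast(f,[(299.6,263.3),(252.3,232.5)],0)])
print('top',[bay(q*1000).round(1) for q in cast(f,[(215+205/2.4,150+200/2.4),(215+129/2.4,150+160/2.4),(215+220/2.4,150+72/2.4),(215+288/2.4,150+108/2.4)],.052)])"
```

```text
[array([ 40.4, -77.7]), array([-47.4, -86.6])]
[array([  70.2, -120.7]), array([ -74.6, -121.6])]
top [array([ 39.9, -82.5]), array([-49.3, -89.7]), array([-51.5,  80.9]), array([36.8, 81.1])]
```

Both cameras put the unit within about 7 mm of the centre and square, so I'm handing in.

```bash
python3 -c "
from rig import arm
print(arm.close_job())"
```

```text
the job is handed in; nothing more can be done
None
```

The wide unit now stands square inside the taped outline. I handed the job in at about 20 s of the 54 s allowed; no verdict is reported.

**What I did:**
- I pushed the left end until the unit was slewed about 16° clockwise.
- I pushed the right end until it was slewed about 17° anticlockwise. This took three pushes, because the first brought it only to about +5.5° and the second to about +14°.
- I pushed the left end again to bring it square, then gave it one gentle push near the middle, about 10 mm, to seat it. That last push is a small departure from pushing only at alternate ends.

**Last checks:**
- **Position:** the side camera puts the centre about 7 mm short of the outline's centre and 1 mm off sideways. The scene camera puts it about 4–6 mm short. Both are within the 18 mm and 28 mm limits.
- **Slew:** about 1° by the side camera.
- **Disagreement:** the measured top outline came out up to about 10 mm too deep in x, because tape and edges blended into it. I relied on the near edge and the second camera instead.
- **Rest of the scene:** the hand is well clear, and the arm was not driven near the tall unit or the coloured look-alikes. I did not measure the tall unit's position again at the end.

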